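# Slide the pepper mill into the cruet stand

## Robot

A 7-joint arm with a two-finger parallel gripper is mounted at the origin on a cart in front of the work surface, level with it; the furniture and walls round the work are solid. World frame = base frame: x ahead of the robot, y to its left, z up, the work surface at z = 0. Lengths are in m, angles in rad, forces in N, time in s.
With the tool pointing down it reaches from about 0.425 to 0.925 m from the base axis. Payload 6.8 kg.
Tool frame: the origin (TCP) lies between the finger pads; the fingertips stand 11 mm ahead of it and the grasp point (between the pads) lies 8 mm behind it; z points along the fingers, y is the line along which they close (so a half turn about z gives the same grasp; the last joint's range is limited). The gripper opens to 85 mm and grips with 20 to 120 N. Pads are 22 mm wide; open, the fingers measure 114 mm over their backs; the gripper's body (76 mm by 85 mm) begins 54 mm behind the grasp point. The pads swing forward as they close: fully open they stand 13 mm farther back than shut.
Start: joints at [-1.298, 0.477, 0.022, 1.555, -0.011, 1.109, -0.083], TCP at [0.251, 0.627, 0.242] pointing down, gripper open.
Joint ranges: [-2.96, 2.96], [-0.34, 2.1], [-1.41, 1.46], [0.24, 2.44], [-1.37, 4.51], [0.17, 1.92], [-2.96, 2.96]. Speed limits (rad/s): [2.39, 2.39, 3.14, 3.14, 3.14, 3.14, 3.14].

## Interface

Orientations are given as a rotation vector (axis times angle).
In Python, from bench import r gives the robot as it stands.
- The arm moves only by the tool send_rows, never from a script. Its argument "deltas" is a list of rows, each an object of numbers: "dx", "dy", "dz": the shift along the world's x, y, z in mm; "rx", "ry", "rz": the turn, a rotation vector about the world's x, y, z in degrees. A call has 1 to 5 rows; each row is the pose to reach, as a shift and turn from the pose commanded when the call began; what a row does not reach only later rows make up. A row lasts 1/12 s, in which the tool goes at most 41.7 mm and 7.16 degrees, less where a joint would pass 70% of its speed; a pose out of reach is approached as far as the arm can. A call with a gripper value outside its range is refused whole. "jaw" is the finger opening in mm, from 0 to 85.4, set as the call begins (left out, the last holds). The fingers move at their own pace and stop on an object; "newtons" is the grip in N (left out, the last holds). Time passes only in rows, so rows that repeat a pose let the fingers close. It gives the time, the measured TCP pose, the force, the opening and the grip force at its end, in the units of the state.
- r.get_obs(): the state, without advancing time (a new reading comes with each control period).
- r.grab_frame(name): name is "scene" or "side" or "wrist"; returns a dict with "frame" (480x640x3 uint8, blue, green, red), "z_map" (480x640 float32, m along the optical axis (not along the pixel's ray), 0 where there is no reading), "vertical_fov" (degrees; the focal length in pixels is half the picture's height over the tangent of half this angle, whatever the lens; pixels are square), "cx", "cy" (the principal point, pixels), "xyz" and "orientation" of the camera in the world. Camera axes: x right, y down, z forward; pixel columns grow to the right and rows downward; lengths in m; the calibration is good to about 2 mm. A picture is of the moment at which its call begins.
- r.hand_in(): hands the job in; it is judged then, once.
The state is a dict: "clock": time; "joints": joint angles; "qvel": joint speeds; "tau": joint torques, N m; "tcp_pos": TCP position; "orientation": TCP orientation; "contact_force": force on the tool from outside, world axes, zero at the start; "moment": the same for the moment, N m; "grip_width": finger opening in m; "gripper_force": force on a finger pad.
Only numpy, scipy, OpenCV 4.12 (cv2) and the standard library are available. Lean on these libraries where they do the work, as an engineer would, in place of code of your own. Each camera call takes 0.05 s, during which the arm holds its last target. There are 200 camera calls.

## Task

Push the tall wooden pepper mill across the worktop into the empty bay of the low wooden cruet stand, beside the salt shaker, right in until it stands against the back rail or less than a centimetre from it. Push it gently and low on its body so that it slides upright: do not tip it, grip it or lift it, and do not press it hard against the rail. Leave the salt shaker, ramekin and timer where they are.

Things in the scene. Friction and masses are not known exactly. Their poses are not given: they have to be found in the camera images.
- pepper_mill: turned dark-wood pepper mill, round, 170 mm tall, 58 mm in diameter at its foot and about 50 mm at its head, 0.12 to 0.25 kg, standing loose on the worktop; origin at the centre of its underside, z up. It topples when pushed high; pushed within about 25 mm of the worktop it slides.
- rack: fixed cruet stand: light-wood rails on the worktop, no floor; 30 mm high (posts 36), 12 thick; two bays side by side, 100 mm wide (96 between the mouth posts), 70 deep, centres at y = +56 and -56 mm; one holds the salt. Origin at worktop level between the bays, mid-depth. +x points into the bays: mouths at x = -35 mm (posts reach -43), back rail's face at +35.
- mill_place: thin cork disc, 48 mm in diameter, flat on the worktop in the empty bay (drawn only, no step): the mill's place. Origin at its centre: in the rack's frame x = +5 mm, y = +56 or -56 mm. A mill that touches the back rail has its axis at x = +6 mm. Its own yaw means nothing.
- salt_shaker: glass salt shaker with metal cap, 44 mm in diameter, 90 mm tall, in the other bay; origin at the centre of its underside; stays where it is
- ramekin: small white ramekin, 74 mm in diameter, 38 mm tall; origin at the centre of its underside; stays where it is
- timer: cream round kitchen timer, 64 mm in diameter, 56 mm tall; origin at the centre of its underside; stays where it is
Not all that is in view belongs to the job. Of the things like the pepper_mill, leave any that is blue, white or yellow; of the rest the smaller one is meant.

How it is judged:
By the outcome, as a careful person would: the job done as asked, in the order asked, and still so for the second after the job is handed in, with the robot touching nothing.
It also fails if it takes over 69 s, if anything falls off the work surface, if the arm or the gripper's body presses on something with over 40 N, if the wrist force passes 120 N, or if a joint passes its speed limit or range.

## Working session

There is one attempt and no reset: what is moved stays moved. The work goes in short steps, Python scripts to look and compute and a tool call to move; the robot and the scene stay as the last step left them, time stands still between calls to the robot, and variables do not carry over. Pictures are saved under pics/ and viewed, at most 11 in all, crops included, and the job is handed in when it is done.

Besides the shell and the picture viewer there is one more tool, called as name(argument=value, ...), one argument or row to a line, values as JSON. send_rows: Moves the arm, as the interface text tells. Its arguments: {"type":"object","properties":{"deltas":{"type":"array","items":{"type":"object","properties":{"dx":{"type":"number"},"dy":{"type":"number"},"dz":{"type":"number"},"rx":{"type":"number"},"ry":{"type":"number"},"rz":{"type":"number"}}}},"jaw":{"type":"number"},"newtons":{"type":"number"}},"required":["deltas"]}

```bash
mkdir -p pics; cat > h.py <<'E'
import numpy as np, cv2
from scipy.spatial.transform import Rotation as R
from bench import r
def cloud(n):
    f=r.grab_frame(n); z=f["z_map"]; fl=240/np.tan(np.radians(f["vertical_fov"])/2)
    v,u=np.mgrid[:480,:640]
    P=np.stack([(u-f["cx"])/fl*z,(v-f["cy"])/fl*z,z],-1)
    o=np.array(f["orientation"],float)
    W=P@R.from_rotvec(o.ravel() if o.size==3 else o).as_matrix().T+np.array(f["xyz"]) if o.size==3 else P@o.T+np.array(f["xyz"])
    W[z==0]=np.nan
    return f["frame"],W,f
E
python3 - <<'E'
from h import *
for n in("scene","side"):
    im,W,f=cloud(n); cv2.imwrite(f"pics/{n}0.png",im); np.save(n+".npy",W); print(n,f["xyz"],f["orientation"],f["vertical_fov"])
print(r.get_obs())
E
```

```text
scene [ 0.05532405 -0.50886111  0.50791271] [-2.02637046  0.80751596 -0.46428268] 49.00907865379387
side [1.08790025 0.23061444 0.67105829] [-1.40566055 -2.19056312  0.83650253] 53.36295276717848
{'clock': 0.1, 'joints': array([-1.29810996,  0.47775087,  0.02236017,  1.55635691, -0.01150832,
        1.10929585, -0.08307403]), 'qvel': array([ 3.95401999e-05, -2.11371821e-03, -9.07337137e-04, -1.55038485e-03,
       -2.51791139e-03, -1.34132589e-03, -1.46425184e-03]), 'tau': array([ 4.63627293e-03, -5.97755992e+01,  1.61379408e+00, -2.81953222e+01,
        1.28211486e-02,  5.09066682e-03,  4.92083473e-06]), 'tcp_pos': array([0.25068847, 0.62616251, 0.24139901]), 'orientation': array([-5.94452298e-01, -3.08463850e+00,  2.62490455e-03]), 'contact_force': array([-0.52921007, -0.83180073,  0.38938785]), 'moment': array([-0.01756975, -0.07153625, -0.01622236]), 'gripper_force': 0.0, 'grip_width': 0.0854452139698822}
```

View pics/scene0.png

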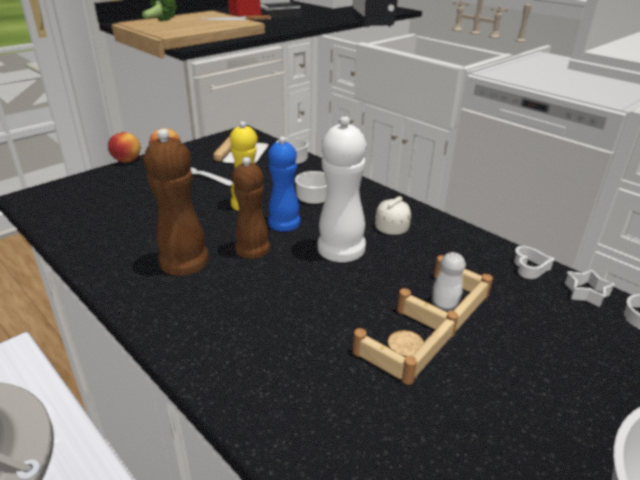

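View pics/side0.png

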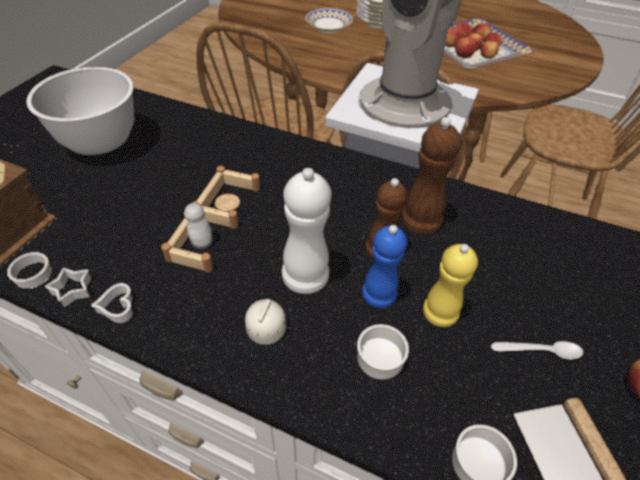

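Candidates (scene): large brown (178,205), small brown (252,210), yellow (243,165), blue (284,185) and white (343,190). The coloured ones are excluded. Of the two brown ones, the smaller at (252,210) is meant. I'll confirm it in a crop and measure.

```bash
python3 - <<'E'
from h import *
S=np.load("scene.npy");D=np.load("side.npy")
im=cv2.imread("pics/scene0.png"); cv2.imwrite("pics/crop.png",cv2.resize(im[120:290,130:390],None,fx=3,fy=3))
def circ(P):
    A=np.c_[2*P,np.ones(len(P))]; s=np.linalg.lstsq(A,(P**2).sum(1),rcond=None)[0]
    return s[:2].round(4),round(float(np.sqrt(s[2]+s[:2]@s[:2])),4)
def fit(W,box,z0,z1):
    u0,v0,u1,v1=box; p=W[v0:v1,u0:u1].reshape(-1,3); p=p[np.isfinite(p).all(1)]
    p=p[(p[:,2]>z0)&(p[:,2]<z1)]; 
    return len(p),circ(p[:,:2]), np.nanmax(W[v0:v1,u0:u1,2]).round(3)
print("mill",fit(S,(234,225,270,260),.006,.03)); print("mill side",fit(D,(366,180,405,225),.1,.16))
print("big",fit(S,(150,240,208,275),.006,.03))
print("white",fit(S,(316,230,368,262),.006,.03), "side",fit(D,(280,255,332,295),.006,.03))
print("blue",fit(S,(268,205,302,232),.006,.03),"side",fit(D,(360,280,402,308),.006,.03))
print("salt",fit(S,(430,285,465,312),.01,.035),fit(D,(185,225,215,250),.01,.04))
print("timer",fit(D,(244,315,288,345),.01,.03)); print("ramekin",fit(D,(357,350,408,380),.01,.034))
# rack colour mask
for n,W,(u0,v0,u1,v1) in(("scene",S,(350,250,500,385)),("side",D,(155,160,265,275))):
    b=cv2.imread(f"pics/{n}0.png")[v0:v1,u0:u1].astype(int); p=W[v0:v1,u0:u1]
    m=(b[...,2]-b[...,0]>35)&(p[...,2]>.024)&(p[...,2]<.042)
    q=p[m]; rect=cv2.minAreaRect(q[:,:2].astype(np.float32)*1000); print(n,len(q),rect); print(cv2.boxPoints(rect))
    m=(b[...,2]-b[...,0]>25)&(p[...,2]<.006); k,l,st,c=cv2.connectedComponentsWithStats(m.astype(np.uint8))
    i=1+st[1:,4].argmax(); print("cork",st[i,4],p[l==i].mean(0))
E
```

```text
mill (432, (array([0.5021, 0.1086]), 0.0259), np.float64(0.063))
mill side (913, (array([0.5116, 0.1115]), 0.0165), np.float64(0.171))
big (688, (array([0.3962, 0.1553]), 0.0359), np.float64(0.066))
white (642, (array([0.6162, 0.0068]), 0.0367), np.float64(0.063)) side (538, (array([0.6206, 0.0072]), 0.0374), np.float64(0.092))
blue (369, (array([0.5996, 0.1388]), 0.0257), np.float64(0.053)) side (328, (array([0.6027, 0.1385]), 0.0266), np.float64(0.069))
salt (497, (array([ 0.5969, -0.2176]), 0.0222), np.float64(0.05)) (288, (array([ 0.626 , -0.2072]), 0.0248), np.float64(0.063))
timer (280, (array([ 0.7439, -0.0045]), 0.0307), np.float64(0.057))
ramekin (336, (array([0.7194, 0.1804]), 0.0344), np.float64(0.041))
scene 2400 ((571.0006103515625, -206.18898010253906), (241.4323272705078, 91.6519546508789), 7.014193058013916)
[[ 445.59183 -175.44724]
 [ 456.78397 -266.41327]
 [ 696.4094  -236.93073]
 [ 685.2173  -145.96469]]
cork 936 [ 0.5230172  -0.20914597  0.0006123 ]
side 1320 ((574.5966186523438, -206.903564453125), (239.94398498535156, 92.02308654785156), 7.207501411437988)
[[ 449.79984 -176.30765]
 [ 461.34537 -267.6036 ]
 [ 699.39343 -237.49948]
 [ 687.8479  -146.20352]]
cork 438 [ 0.51874365 -0.21867912  0.00074701]
```

View pics/crop.png

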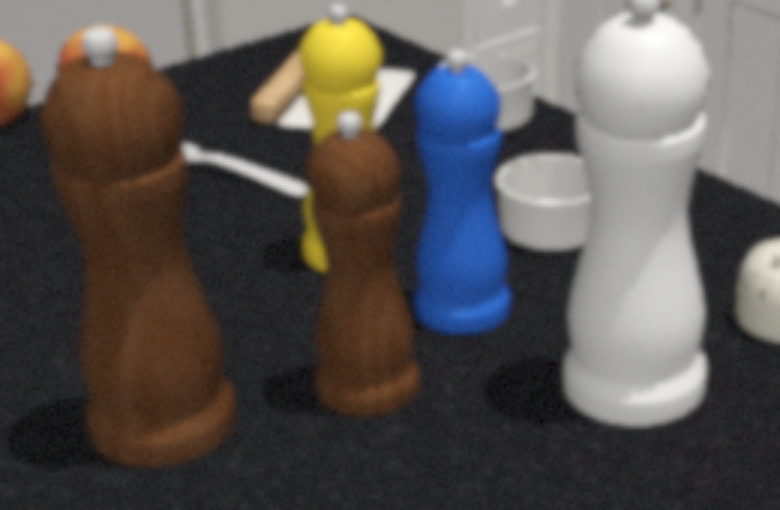

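The crop confirms it: the small brown mill at crop (367,280) with its steel knob is the smaller of the two brown ones. The plan is a slightly open finger pair as a cradle, low at the foot. The tool leans back 40° so the gripper body stays clear of the mill's head.

```bash
cat >> h.py <<'E'
d=np.array([.124,-.992,0]); d/=np.linalg.norm(d)
def goal(tilt=40,sgn=1):
    t=np.radians(tilt); z=np.sin(t)*d-np.cos(t)*np.array([0,0,1]); y=sgn*np.array([-d[1],d[0],0])
    return R.from_matrix(np.c_[np.cross(y,z),y,z])
E
python3 - <<'E'
from h import *
D=np.load("side.npy");S=np.load("scene.npy")
for n,(u0,v0,u1,v1),W in(("yellow",(430,245,475,300),D),("big",(410,120,462,225),D),("blue",(365,230,405,300),D),("white",(285,170,330,290),D)):
    p=W[v0:v1,u0:u1].reshape(-1,3); p=p[p[:,2]>.03]; print(n,np.nanmedian(p,0).round(3),np.nanpercentile(p[:,2],99.5))
R0=R.from_rotvec(r.get_obs()["orientation"])
for s in(1,-1): 
    for t in (0,40): print(s,t,np.degrees((goal(t,s)*R0.inv()).as_rotvec()).round(1))
print("tilt step after vertical",np.degrees((goal(40,1)*goal(0,1).inv()).as_rotvec()).round(1))
E
```

```text
yellow [0.611 0.242 0.132] 0.1692922364458124
big [0.42  0.158 0.148] 0.2282940997731381
blue [0.62  0.143 0.108] 0.16604501134696106
white [0.641 0.019 0.159] 0.23684556578538657
1 0 [  0.1  -0.1 -61.1]
1 40 [-33.1 -25.7 -58.4]
-1 0 [1.000e-01 1.000e-01 1.189e+02]
-1 40 [-29.2  38.  113.2]
tilt step after vertical [-39.7  -5.   -0. ]
```

send_rows(
  deltas=[
    {"dz": 40},
    {"dz": 80},
    {"dz": 120},
    {"dz": 160},
    {"dx": 15, "dy": -25, "dz": 180},
  ],
  jaw=34,
  newtons=20,
)

```text
$.deltas[0]: bad value
```

send_rows(
  deltas=[
    {"dx": 18, "dy": -30, "rz": -6},
    {"dx": 36, "dy": -60, "rz": -12},
    {"dx": 54, "dy": -90, "rz": -18},
    {"dx": 72, "dy": -120, "rz": -24},
    {"dx": 90, "dy": -150, "rz": -30},
  ],
)

```text
$.deltas[0]: bad value
```

send_rows(
  deltas=[
    {"dx": 18, "dy": -25, "rz": -6},
    {"dx": 36, "dy": -50, "rz": -12},
    {"dx": 54, "dy": -75, "rz": -18},
    {"dx": 72, "dy": -100, "rz": -25},
    {"dx": 90, "dy": -125, "rz": -31},
  ],
)

```text
$.deltas[0]: bad value
```

send_rows(
  deltas=[
    {"rx": -7, "ry": -0.9, "dx": 15, "dy": -20},
    {"rx": -14, "ry": -1.8, "dx": 30, "dy": -40},
    {"rx": -21, "ry": -2.6, "dx": 40, "dy": -60},
    {"rx": -28, "ry": -3.5, "dx": 48, "dy": -80},
    {"rx": -34, "ry": -4.3, "dx": 52, "dy": -100},
  ],
)

```text
$.deltas[0]: bad value
```

```bash
python3 - <<'E'
from h import *
o=r.get_obs(); print(o["clock"],o["tcp_pos"].round(4),o["joints"].round(2),o["grip_width"])
print(np.degrees((goal(40,1)*R.from_rotvec(o["orientation"]).inv()).as_rotvec()).round(1))
im,W,f=cloud("wrist"); cv2.imwrite("pics/w1.png",im)
E
```

```text
0.1 [0.2507 0.6262 0.2414] [-1.3   0.48  0.02  1.56 -0.01  1.11 -0.08] 0.0854452139698822
[-33.1 -25.7 -58.4]
```

All rows were refused and nothing moved; each row probably needs all six fields.

send_rows(
  deltas=[
    {"dx": 0, "dy": 0, "dz": 40, "rx": 0, "ry": 0, "rz": 0},
    {"dx": 0, "dy": 0, "dz": 80, "rx": 0, "ry": 0, "rz": 0},
    {"dx": 0, "dy": 0, "dz": 120, "rx": 0, "ry": 0, "rz": 0},
    {"dx": 0, "dy": 0, "dz": 160, "rx": 0, "ry": 0, "rz": 0},
    {"dx": 15, "dy": -25, "dz": 180, "rx": 0, "ry": 0, "rz": 0},
  ],
  jaw=34,
  newtons=20,
)

```text
clock: 0.57
tcp_pos: [0.2613, 0.6062, 0.4266]
orientation: [-0.582, -3.085, -0.011]
contact_force: [-1.3, -0.5, -0.6]
grip_width: 0.0343
gripper_force: 0.0
```

send_rows(
  deltas=[
    {"dx": 18, "dy": -30, "dz": 0, "rx": 0, "ry": 0, "rz": -6},
    {"dx": 36, "dy": -60, "dz": 0, "rx": 0, "ry": 0, "rz": -12},
    {"dx": 54, "dy": -90, "dz": 0, "rx": 0, "ry": 0, "rz": -18},
    {"dx": 72, "dy": -120, "dz": 0, "rx": 0, "ry": 0, "rz": -24},
    {"dx": 90, "dy": -150, "dz": 0, "rx": 0, "ry": 0, "rz": -30},
  ],
)

```text
clock: 0.98
tcp_pos: [0.3564, 0.4499, 0.4221]
orientation: [-1.38, -2.822, 0.0]
contact_force: [1.0, -0.3, 0.6]
grip_width: 0.0339
gripper_force: 0.0
```

send_rows(
  deltas=[
    {"dx": 18, "dy": -25, "dz": 0, "rx": 0, "ry": 0, "rz": -6},
    {"dx": 36, "dy": -50, "dz": 0, "rx": 0, "ry": 0, "rz": -12},
    {"dx": 54, "dy": -75, "dz": 0, "rx": 0, "ry": 0, "rz": -18},
    {"dx": 72, "dy": -100, "dz": 0, "rx": 0, "ry": 0, "rz": -25},
    {"dx": 90, "dy": -125, "dz": 0, "rx": 0, "ry": 0, "rz": -31},
  ],
)

```text
clock: 1.4
tcp_pos: [0.4464, 0.3251, 0.4222]
orientation: [-2.085, -2.35, 0.0]
contact_force: [0.6, 0.4, 0.5]
grip_width: 0.0341
gripper_force: 0.0
```

send_rows(
  deltas=[
    {"dx": 15, "dy": -20, "dz": 0, "rx": -7, "ry": -0.9, "rz": 0},
    {"dx": 30, "dy": -40, "dz": 0, "rx": -14, "ry": -1.8, "rz": 0},
    {"dx": 40, "dy": -60, "dz": 0, "rx": -21, "ry": -2.6, "rz": 0},
    {"dx": 48, "dy": -80, "dz": 0, "rx": -28, "ry": -3.5, "rz": 0},
    {"dx": 52, "dy": -100, "dz": 0, "rx": -34, "ry": -4.3, "rz": 0},
  ],
)

```text
clock: 1.82
tcp_pos: [0.4986, 0.2267, 0.4223]
orientation: [1.743, 1.977, -0.542]
contact_force: [-1.3, -0.0, -1.4]
grip_width: 0.0341
gripper_force: 0.0
```

```bash
python3 - <<'E'
from h import *
o=r.get_obs(); print(o["clock"],o["tcp_pos"].round(4),o["joints"].round(2),o["grip_width"])
print(np.degrees((goal(40,1)*R.from_rotvec(o["orientation"]).inv()).as_rotvec()).round(1))
im,W,f=cloud("wrist"); cv2.imwrite("pics/w1.png",im)
E
```

```text
1.8167 [0.4986 0.2267 0.4223] [-1.09  0.32  0.38  1.54  0.38  1.65 -0.62] 0.03410864242457926
[-5.4 -0.6 -0.1]
```

View pics/w1.png

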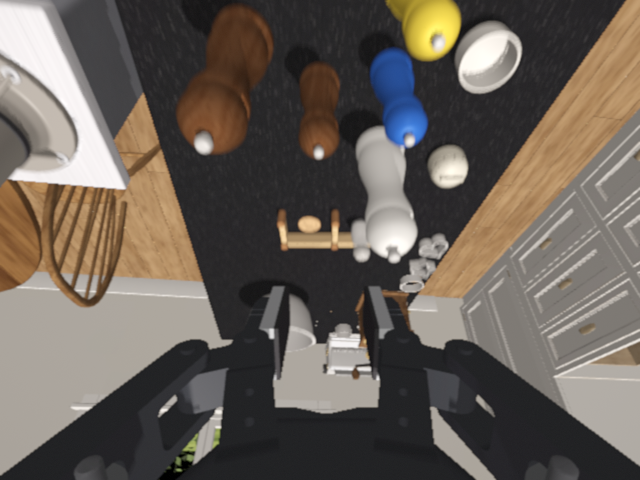

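The wrist view shows the small brown mill at (318,110) between the big brown at (230,80) and the blue at (400,95). The empty bay with the cork is at (310,225). The route is clear, so I'm descending behind the mill.

send_rows(
  deltas=[
    {"dx": 0, "dy": 3, "dz": -38, "rx": 0, "ry": 0, "rz": 0},
    {"dx": 0, "dy": 3, "dz": -76, "rx": 0, "ry": 0, "rz": 0},
    {"dx": 0, "dy": 3, "dz": -114, "rx": 0, "ry": 0, "rz": 0},
    {"dx": 0, "dy": 3, "dz": -152, "rx": 0, "ry": 0, "rz": 0},
    {"dx": 2, "dy": 3, "dz": -190, "rx": 0, "ry": 0, "rz": 0},
  ],
)

```text
clock: 2.28
tcp_pos: [0.4992, 0.2302, 0.2307]
orientation: [1.75, 1.983, -0.536]
contact_force: [0.3, 1.3, 0.8]
grip_width: 0.0341
gripper_force: 0.0
```

send_rows(
  deltas=[
    {"dx": 0, "dy": 0, "dz": -30, "rx": 0, "ry": 0, "rz": 0},
    {"dx": 0, "dy": 0, "dz": -60, "rx": 0, "ry": 0, "rz": 0},
    {"dx": 0, "dy": 0, "dz": -90, "rx": 0, "ry": 0, "rz": 0},
    {"dx": 0, "dy": 0, "dz": -120, "rx": 0, "ry": 0, "rz": 0},
    {"dx": 0, "dy": 0, "dz": -120, "rx": 0, "ry": 0, "rz": 0},
  ],
)

```text
clock: 2.7
tcp_pos: [0.4969, 0.2287, 0.1076]
orientation: [1.746, 1.983, -0.548]
contact_force: [-0.7, 0.0, -0.3]
grip_width: 0.0338
gripper_force: 0.0
```

```bash
python3 - <<'E'
from h import *
o=r.get_obs(); print(o["clock"],o["tcp_pos"].round(4),o["joints"].round(2))
im,W,f=cloud("side"); im2,_,_=cloud("wrist"); cv2.imwrite("pics/s2.png",np.hstack([cv2.resize(im[60:360,240:600],(480,400)),cv2.resize(im2[:,:],(320,240)).copy() if 0 else cv2.copyMakeBorder(cv2.resize(im2,(320,240)),0,160,0,0,cv2.BORDER_CONSTANT)]))
E
```

```text
2.7 [0.4969 0.2287 0.1076] [-1.04  0.65  0.32  1.83  0.32  1.08 -0.82]
```

View pics/s2.png

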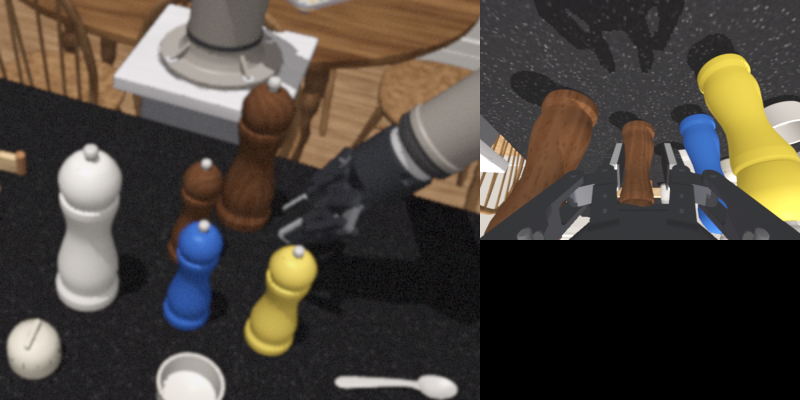

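The side view shows the gripper at about (330,200), clear of the yellow and big brown mills. The wrist view shows the small mill centred between the fingers at (636,160). I'm lowering to pushing height.

send_rows(
  deltas=[
    {"dx": 0, "dy": 0, "dz": -25, "rx": -2, "ry": 0, "rz": 0},
    {"dx": 0, "dy": 0, "dz": -50, "rx": -4, "ry": 0, "rz": 0},
    {"dx": 0, "dy": 0, "dz": -68, "rx": -4, "ry": 0, "rz": 0},
    {"dx": 0, "dy": 0, "dz": -80, "rx": -4, "ry": 0, "rz": 0},
    {"dx": 0, "dy": 0, "dz": -84, "rx": -4, "ry": 0, "rz": 0},
  ],
)

```text
clock: 3.22
tcp_pos: [0.5002, 0.2302, 0.0285]
orientation: [1.706, 1.939, -0.599]
contact_force: [-0.9, 0.1, 0.3]
grip_width: 0.034
gripper_force: 0.0
```

send_rows(
  deltas=[
    {"dx": 0, "dy": -12, "dz": 0, "rx": 0, "ry": 0, "rz": 0},
    {"dx": 1, "dy": -25, "dz": 0, "rx": 0, "ry": 0, "rz": 0},
    {"dx": 1, "dy": -38, "dz": 0, "rx": 0, "ry": 0, "rz": 0},
    {"dx": 2, "dy": -48, "dz": 0, "rx": 0, "ry": 0, "rz": 0},
    {"dx": 2, "dy": -55, "dz": 0, "rx": 0, "ry": 0, "rz": 0},
  ],
)

```text
clock: 3.63
tcp_pos: [0.5023, 0.1719, 0.0295]
orientation: [1.708, 1.936, -0.601]
contact_force: [-0.1, 0.1, -0.3]
grip_width: 0.0337
gripper_force: 0.0
```

```bash
python3 - <<'E'
from h import *
o=r.get_obs(); print(o["clock"],o["tcp_pos"].round(4),o["joints"].round(2),o["contact_force"].round(1))
print(np.degrees((goal(40,1)*R.from_rotvec(o["orientation"]).inv()).as_rotvec()).round(1))
im,W,f=cloud("scene"); im2,_,_=cloud("wrist"); cv2.imwrite("pics/s3.png",np.hstack([cv2.resize(im[120:320,100:340],(480,400)),cv2.copyMakeBorder(cv2.resize(im2,(320,240)),0,160,0,0,cv2.BORDER_CONSTANT)]))
E
```

```text
3.6333 [0.5023 0.1719 0.0295] [-1.01  0.78  0.35  1.9   0.37  0.93 -0.88] [-0.1  0.1 -0.3]
[-1.7 -0.6  0.1]
```

View pics/s3.png

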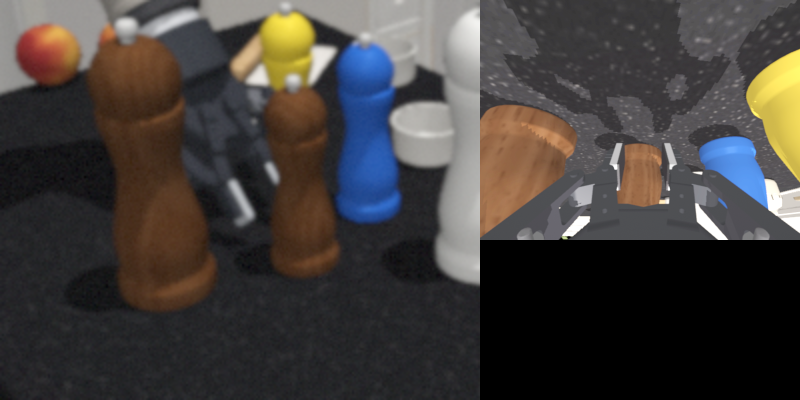

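The scene view shows the fingertips at (240,215) just behind the small mill's foot at (305,260), and the neighbours are clear. I'll lower 8 mm and start the slow push.

send_rows(
  deltas=[
    {"dx": 0, "dy": -2, "dz": -4, "rx": 0, "ry": 0, "rz": 0},
    {"dx": 0, "dy": -5, "dz": -8, "rx": 0, "ry": 0, "rz": 0},
    {"dx": 0, "dy": -9, "dz": -8, "rx": 0, "ry": 0, "rz": 0},
    {"dx": 0, "dy": -13, "dz": -8, "rx": 0, "ry": 0, "rz": 0},
    {"dx": 0, "dy": -17, "dz": -8, "rx": 0, "ry": 0, "rz": 0},
  ],
)

```text
clock: 4.15
tcp_pos: [0.5018, 0.1574, 0.0201]
orientation: [1.704, 1.939, -0.601]
contact_force: [-0.1, 0.7, -0.6]
grip_width: 0.0343
gripper_force: 0.0
```

send_rows(
  deltas=[
    {"dx": 0, "dy": -4, "dz": 0, "rx": 0, "ry": 0, "rz": 0},
    {"dx": 0, "dy": -8, "dz": 0, "rx": 0, "ry": 0, "rz": 0},
    {"dx": 0, "dy": -12, "dz": 0, "rx": 0, "ry": 0, "rz": 0},
    {"dx": 0, "dy": -16, "dz": 0, "rx": 0, "ry": 0, "rz": 0},
    {"dx": 0, "dy": -20, "dz": 0, "rx": 0, "ry": 0, "rz": 0},
  ],
)

```text
clock: 4.57
tcp_pos: [0.5019, 0.1376, 0.0203]
orientation: [1.705, 1.939, -0.6]
contact_force: [0.6, 1.0, 0.4]
grip_width: 0.0339
gripper_force: 0.5
```

```bash
cat >> h.py <<'E'
def circ(P,rad):
    from scipy.optimize import least_squares
    return least_squares(lambda c:np.hypot(*(P-c).T)-rad,P.mean(0),loss="soft_l1",f_scale=.002).x
def mill(c,rad=.0245):
    "axis near c from the head ring seen by scene and side"
    for n in("scene","side"):
        im,W,_=cloud(n); b=im.astype(int); m=(np.hypot(W[...,0]-c[0],W[...,1]-c[1])<.06)&(b[...,2]-b[...,0]>25)
        for z0,z1,q in((.007,.016,.029),(.115,.14,rad)):
            P=W[m&(W[...,2]>z0)&(W[...,2]<z1)]
            if len(P)>25: print(n,z0,len(P),(circ(P[:,:2],q)).round(4))
        print(n,"top",np.nanmax(np.where(m,W[...,2],np.nan)).round(3))
E
python3 - <<'E'
from h import *
o=r.get_obs(); print(o["clock"],o["tcp_pos"].round(4),o["contact_force"].round(1))
mill((.503,.10))
im2,_,_=cloud("wrist"); im,_,_=cloud("scene"); cv2.imwrite("pics/s4.png",np.hstack([cv2.resize(im[120:320,100:340],(480,400)),cv2.copyMakeBorder(cv2.resize(im2,(320,240)),0,160,0,0,cv2.BORDER_CONSTANT)]))
E
```

```text
4.5667 [0.5019 0.1376 0.0203] [0.6 1.  0.4]
scene 0.007 198 [0.5058 0.1039]
scene 0.115 405 [0.5056 0.1061]
scene top 0.168
side 0.007 64 [0.5066 0.1019]
side 0.115 289 [0.5056 0.1022]
side top 0.16
```

View pics/s4.png

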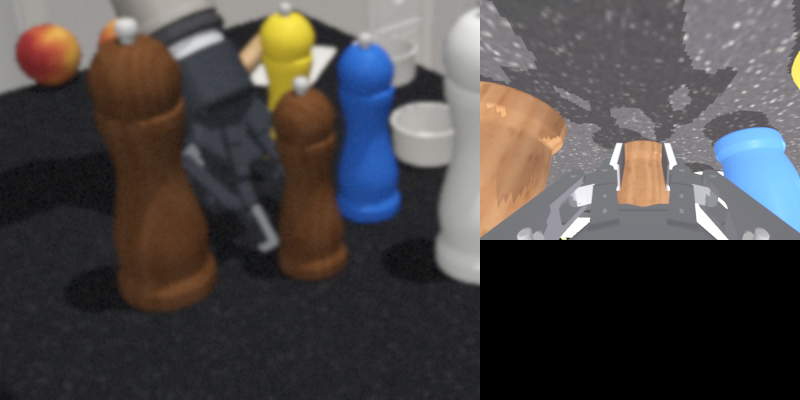

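The mill has moved with the fingers and stays upright, its foot at (312,262). I'm continuing the push.

send_rows(
  deltas=[
    {"dx": 0, "dy": -5, "dz": 0, "rx": 0, "ry": 0, "rz": 0},
    {"dx": 0, "dy": -11, "dz": 0, "rx": 0, "ry": 0, "rz": 0},
    {"dx": 0, "dy": -18, "dz": 0, "rx": 0, "ry": 0, "rz": 0},
    {"dx": 0, "dy": -25, "dz": 0, "rx": 0, "ry": 0, "rz": 0},
    {"dx": 0, "dy": -32, "dz": 0, "rx": 0, "ry": 0, "rz": 0},
  ],
)

```text
clock: 5.18
tcp_pos: [0.5024, 0.1049, 0.0205]
orientation: [1.705, 1.938, -0.599]
contact_force: [2.7, 2.1, 0.3]
grip_width: 0.0337
gripper_force: 0.4
```

send_rows(
  deltas=[
    {"dx": 0, "dy": -7, "dz": 0, "rx": 0, "ry": 0, "rz": 0},
    {"dx": 0, "dy": -14, "dz": 0, "rx": 0, "ry": 0, "rz": 0},
    {"dx": 0, "dy": -21, "dz": 0, "rx": 0, "ry": 0, "rz": 0},
    {"dx": 0, "dy": -28, "dz": 0, "rx": 0, "ry": 0, "rz": 0},
    {"dx": 1, "dy": -35, "dz": 0, "rx": 0, "ry": 0, "rz": 0},
  ],
)

```text
clock: 5.6
tcp_pos: [0.5023, 0.0698, 0.0203]
orientation: [1.705, 1.939, -0.602]
contact_force: [-0.8, 2.0, 0.8]
grip_width: 0.0339
gripper_force: 0.7
```

send_rows(
  deltas=[
    {"dx": 0, "dy": -7, "dz": 0, "rx": 0, "ry": 0, "rz": 0},
    {"dx": 0, "dy": -14, "dz": 0, "rx": 0, "ry": 0, "rz": 0},
    {"dx": 0, "dy": -21, "dz": 0, "rx": 0, "ry": 0, "rz": 0},
    {"dx": 0, "dy": -28, "dz": 0, "rx": 0, "ry": 0, "rz": 0},
    {"dx": 1, "dy": -33, "dz": 0, "rx": 0, "ry": 0, "rz": 0},
  ],
)

```text
clock: 6.02
tcp_pos: [0.5034, 0.0365, 0.0203]
orientation: [1.705, 1.938, -0.602]
contact_force: [-0.2, 1.6, 0.6]
grip_width: 0.0341
gripper_force: 0.5
```

```bash
python3 - <<'E'
from h import *
o=r.get_obs(); print(o["clock"],o["tcp_pos"].round(4),o["joints"].round(2))
mill((.507,.003))
E
```

```text
6.0167 [0.5034 0.0365 0.0203] [-0.89  0.75  0.43  2.07  0.49  0.72 -0.83]
scene 0.007 223 [0.5073 0.0029]
scene 0.115 458 [0.5071 0.005 ]
scene top 0.16
side 0.007 42 [0.5066 0.0006]
side 0.115 102 [ 5.085e-01 -1.000e-04]
side top 0.16
```

send_rows(
  deltas=[
    {"dx": 0, "dy": -5, "dz": 0, "rx": 0, "ry": 0, "rz": 0},
    {"dx": 0, "dy": -11, "dz": 0, "rx": 0, "ry": 0, "rz": 0},
    {"dx": 0, "dy": -18, "dz": 0, "rx": 0, "ry": 0, "rz": 0},
    {"dx": 0, "dy": -25, "dz": 0, "rx": 0, "ry": 0, "rz": 0},
    {"dx": 0, "dy": -32, "dz": 0, "rx": 0, "ry": 0, "rz": 0},
  ],
)

```text
clock: 6.53
tcp_pos: [0.5037, 0.0048, 0.0203]
orientation: [1.705, 1.939, -0.601]
contact_force: [0.6, 0.5, 0.1]
grip_width: 0.0344
gripper_force: 0.4
```

send_rows(
  deltas=[
    {"dx": 0, "dy": -7, "dz": 0, "rx": 0, "ry": 0, "rz": 0},
    {"dx": 0, "dy": -14, "dz": 0, "rx": 0, "ry": 0, "rz": 0},
    {"dx": 0, "dy": -21, "dz": 0, "rx": 0, "ry": 0, "rz": 0},
    {"dx": 0, "dy": -28, "dz": 0, "rx": 0, "ry": 0, "rz": 0},
    {"dx": 0, "dy": -35, "dz": 0, "rx": 0, "ry": 0, "rz": 0},
  ],
)

```text
clock: 6.95
tcp_pos: [0.5038, -0.0301, 0.0203]
orientation: [1.705, 1.939, -0.6]
contact_force: [0.0, 0.4, -0.5]
grip_width: 0.0338
gripper_force: 0.4
```

send_rows(
  deltas=[
    {"dx": 0, "dy": -7, "dz": 0, "rx": 0, "ry": 0, "rz": 0},
    {"dx": 0, "dy": -14, "dz": 0, "rx": 0, "ry": 0, "rz": 0},
    {"dx": 1, "dy": -21, "dz": 0, "rx": 0, "ry": 0, "rz": 0},
    {"dx": 1, "dy": -28, "dz": 0, "rx": 0, "ry": 0, "rz": 0},
    {"dx": 1, "dy": -33, "dz": 0, "rx": 0, "ry": 0, "rz": 0},
  ],
)

```text
clock: 7.37
tcp_pos: [0.5048, -0.0634, 0.0204]
orientation: [1.706, 1.938, -0.601]
contact_force: [-0.0, 0.7, -0.6]
grip_width: 0.0337
gripper_force: 0.4
```

send_rows(
  deltas=[
    {"dx": 0, "dy": -6, "dz": 0, "rx": 0, "ry": 0, "rz": 0},
    {"dx": 1, "dy": -12, "dz": 0, "rx": 0, "ry": 0, "rz": 0},
    {"dx": 1, "dy": -18, "dz": 0, "rx": 0, "ry": 0, "rz": 0},
    {"dx": 1, "dy": -24, "dz": 0, "rx": 0, "ry": 0, "rz": 0},
    {"dx": 1, "dy": -30, "dz": 0, "rx": 0, "ry": 0, "rz": 0},
  ],
)

```text
clock: 7.78
tcp_pos: [0.5059, -0.0929, 0.0203]
orientation: [1.705, 1.939, -0.6]
contact_force: [-0.6, 0.2, 0.1]
grip_width: 0.0343
gripper_force: 0.5
```

```bash
python3 - <<'E'
from h import *
o=r.get_obs(); print(o["clock"],o["tcp_pos"].round(4),o["joints"].round(2))
mill((.508,-.127))
im,_,_=cloud("scene");im2,_,_=cloud("side"); cv2.imwrite("pics/s5.png",np.hstack([cv2.resize(im[180:400,290:520],(400,383)),cv2.resize(im2[110:290,150:340],(400,383))]))
E
```

```text
7.7833 [ 0.5059 -0.0929  0.0203] [-0.75  0.75  0.53  2.17  0.63  0.53 -0.77]
scene 0.007 263 [ 0.51   -0.1263]
scene 0.115 525 [ 0.5097 -0.1243]
scene top 0.16
side 0.007 97 [ 0.5096 -0.1304]
side 0.115 255 [ 0.5093 -0.1293]
side top 0.161
```

View pics/s5.png

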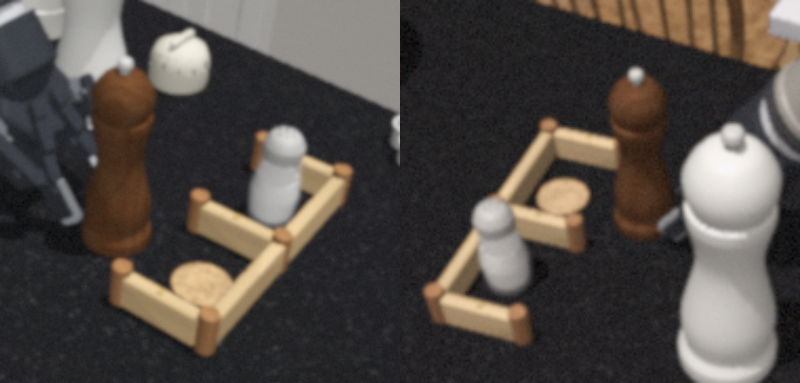

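The mill is upright at about (118,235) in the scene crop, in front of the mouth and in line with the cork at (200,285). I'm now entering along the bay axis.

send_rows(
  deltas=[
    {"dx": 0, "dy": -5, "dz": 0, "rx": 0, "ry": 0, "rz": 0},
    {"dx": 1, "dy": -10, "dz": 0, "rx": 0, "ry": 0, "rz": 0},
    {"dx": 1, "dy": -15, "dz": 0, "rx": 0, "ry": 0, "rz": 0},
    {"dx": 2, "dy": -20, "dz": 0, "rx": 0, "ry": 0, "rz": 0},
    {"dx": 2, "dy": -25, "dz": 0, "rx": 0, "ry": 0, "rz": 0},
  ],
)

```text
clock: 8.4
tcp_pos: [0.508, -0.1179, 0.0203]
orientation: [1.705, 1.938, -0.6]
contact_force: [0.1, 0.1, -0.2]
grip_width: 0.034
gripper_force: 0.4
```

send_rows(
  deltas=[
    {"dx": 1, "dy": -5, "dz": 0, "rx": 0, "ry": 0, "rz": 0},
    {"dx": 1, "dy": -10, "dz": 0, "rx": 0, "ry": 0, "rz": 0},
    {"dx": 2, "dy": -15, "dz": 0, "rx": 0, "ry": 0, "rz": 0},
    {"dx": 2, "dy": -20, "dz": 0, "rx": 0, "ry": 0, "rz": 0},
    {"dx": 3, "dy": -25, "dz": 0, "rx": 0, "ry": 0, "rz": 0},
  ],
)

```text
clock: 8.82
tcp_pos: [0.5107, -0.1429, 0.0203]
orientation: [1.705, 1.939, -0.601]
contact_force: [0.4, 0.7, -0.3]
grip_width: 0.0342
gripper_force: 0.4
```

send_rows(
  deltas=[
    {"dx": 1, "dy": -5, "dz": 0, "rx": 0, "ry": 0, "rz": 0},
    {"dx": 1, "dy": -10, "dz": 0, "rx": 0, "ry": 0, "rz": 0},
    {"dx": 2, "dy": -15, "dz": 0, "rx": 0, "ry": 0, "rz": 0},
    {"dx": 2, "dy": -20, "dz": 0, "rx": 0, "ry": 0, "rz": 0},
    {"dx": 2, "dy": -24, "dz": 0, "rx": 0, "ry": 0, "rz": 0},
  ],
)

```text
clock: 9.23
tcp_pos: [0.5128, -0.167, 0.0204]
orientation: [1.705, 1.938, -0.6]
contact_force: [0.5, 0.6, 0.2]
grip_width: 0.0343
gripper_force: 0.4
```

```bash
cat >> h.py <<'E'
def head(c):
    for n in("scene","side"):
        im,W,_=cloud(n); m=(np.hypot(W[...,0]-c[0],W[...,1]-c[1])<.06)
        P=W[m&(W[...,2]>.115)&(W[...,2]<.14)]; k=circ(P[:,:2],.0245); print(n,len(P),k.round(4),"rack x,y mm",((k-[.5728,-.2045])@np.c_[d[:2],[-d[1],d[0]]]*1000).round(1))
E
python3 - <<'E'
from h import *
o=r.get_obs(); print(o["clock"],o["tcp_pos"].round(4),o["joints"].round(2))
head((.517,-.2))
im,_,_=cloud("scene");im2,_,_=cloud("side"); cv2.imwrite("pics/s6.png",np.hstack([cv2.resize(im[180:400,290:520],(400,383)),cv2.resize(im2[110:290,150:340],(400,383))]))
E
```

```text
9.2333 [ 0.5128 -0.167   0.0204] [-0.64  0.77  0.58  2.18  0.7   0.43 -0.72]
scene 625 [ 0.5164 -0.1984] rack x,y mm [-13.1 -55.3]
side 280 [ 0.5164 -0.2026] rack x,y mm [ -8.8 -55.7]
```

View pics/s6.png

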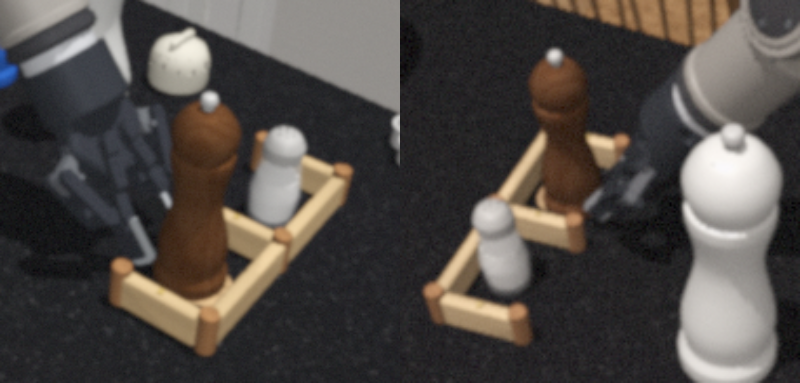

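The mill is upright in the bay, centred within 1 mm, about 17 mm short of touching. I'll push 13 mm more.

send_rows(
  deltas=[
    {"dx": 0, "dy": -3, "dz": 0, "rx": 0, "ry": 0, "rz": 0},
    {"dx": 1, "dy": -6, "dz": 0, "rx": 0, "ry": 0, "rz": 0},
    {"dx": 1, "dy": -9, "dz": 0, "rx": 0, "ry": 0, "rz": 0},
    {"dx": 2, "dy": -11, "dz": 0, "rx": 0, "ry": 0, "rz": 0},
    {"dx": 2, "dy": -13, "dz": 0, "rx": 0, "ry": 0, "rz": 0},
  ],
)

```text
clock: 9.85
tcp_pos: [0.515, -0.1796, 0.0203]
orientation: [1.705, 1.939, -0.6]
contact_force: [0.2, 0.8, -0.3]
grip_width: 0.0338
gripper_force: 0.4
```

```bash
python3 - <<'E'
from h import *
o=r.get_obs(); print(o["clock"],o["tcp_pos"].round(4),o["contact_force"].round(1))
head((.518,-.214))
im,_,_=cloud("scene");im2,_,_=cloud("side"); cv2.imwrite("pics/s7.png",np.hstack([cv2.resize(im[230:390,340:460],(400,533)),cv2.resize(im2[110:290,150:340],(400,533))]))
E
```

```text
9.85 [ 0.515  -0.1796  0.0203] [ 0.2  0.8 -0.3]
scene 631 [ 0.5184 -0.2111] rack x,y mm [ -0.2 -54.8]
side 283 [ 0.5185 -0.2144] rack x,y mm [  3.1 -55.1]
```

View pics/s7.png

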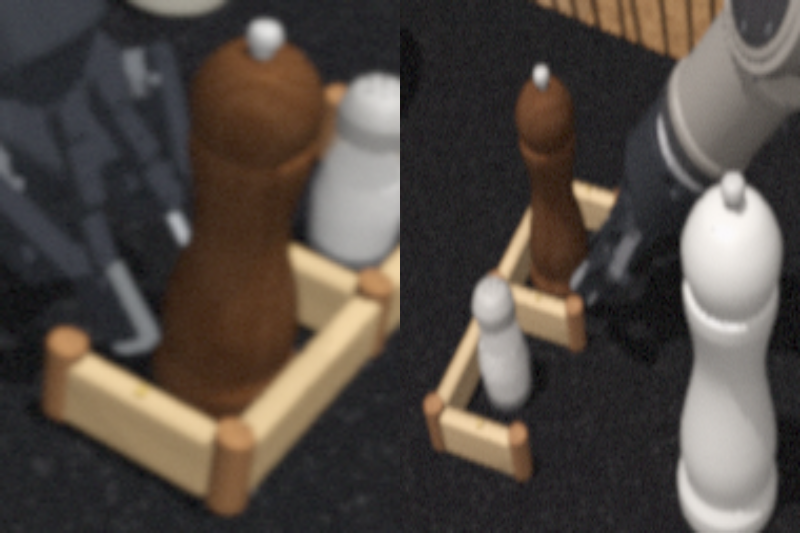

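The mill is upright with about 4.5 mm to the rail. I'll nudge 2 mm more, then back straight out.

send_rows(
  deltas=[
    {"dx": 0, "dy": -1, "dz": 0, "rx": 0, "ry": 0, "rz": 0},
    {"dx": 0, "dy": -2, "dz": 0, "rx": 0, "ry": 0, "rz": 0},
    {"dx": 0, "dy": -2, "dz": 0, "rx": 0, "ry": 0, "rz": 0},
  ],
)

```text
clock: 10.3
tcp_pos: [0.5149, -0.1813, 0.0203]
orientation: [1.705, 1.939, -0.6]
contact_force: [1.1, 2.0, 0.1]
grip_width: 0.0341
gripper_force: 0.3
```

send_rows(
  deltas=[
    {"dx": -1, "dy": 5, "dz": 0, "rx": 0, "ry": 0, "rz": 0},
    {"dx": -2, "dy": 14, "dz": 0, "rx": 0, "ry": 0, "rz": 0},
    {"dx": -3, "dy": 26, "dz": 0, "rx": 0, "ry": 0, "rz": 0},
    {"dx": -5, "dy": 40, "dz": 0, "rx": 0, "ry": 0, "rz": 0},
    {"dx": -7, "dy": 55, "dz": 0, "rx": 0, "ry": 0, "rz": 0},
  ],
)

```text
clock: 10.72
tcp_pos: [0.5077, -0.1245, 0.0202]
orientation: [1.705, 1.939, -0.6]
contact_force: [0.1, 0.1, 0.5]
grip_width: 0.0337
gripper_force: 0.0
```

send_rows(
  deltas=[
    {"dx": 0, "dy": 8, "dz": 20, "rx": 0, "ry": 0, "rz": 0},
    {"dx": 0, "dy": 12, "dz": 50, "rx": 0, "ry": 0, "rz": 0},
    {"dx": 0, "dy": 12, "dz": 80, "rx": 0, "ry": 0, "rz": 0},
    {"dx": 0, "dy": 12, "dz": 100, "rx": 0, "ry": 0, "rz": 0},
    {"dx": 0, "dy": 12, "dz": 100, "rx": 0, "ry": 0, "rz": 0},
  ],
)

```text
clock: 11.13
tcp_pos: [0.5096, -0.1126, 0.1234]
orientation: [1.706, 1.938, -0.592]
contact_force: [0.2, -0.2, 0.2]
grip_width: 0.0341
gripper_force: 0.0
```

```bash
python3 - <<'E'
from h import *
o=r.get_obs(); print(o["clock"],o["tcp_pos"].round(4),o["contact_force"].round(1))
head((.518,-.216))
im,_,_=cloud("scene");im2,_,_=cloud("side"); cv2.imwrite("pics/s8.png",np.hstack([cv2.resize(im[180:400,290:520],(400,383)),cv2.resize(im2[110:400,150:450],(400,383))]))
E
```

```text
11.1333 [ 0.5096 -0.1126  0.1234] [ 0.2 -0.2  0.2]
scene 637 [ 0.5188 -0.2124] rack x,y mm [  1.2 -54.5]
side 284 [ 0.5189 -0.2154] rack x,y mm [  4.2 -54.9]
```

View pics/s8.png

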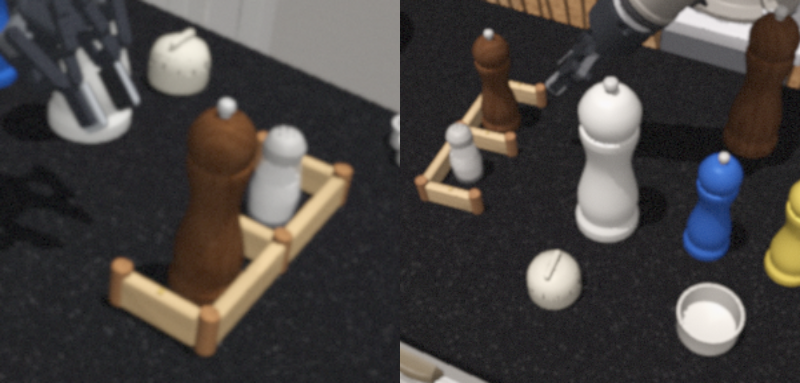

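The mill stands upright in the bay at (205,270), about 3 mm from the rail. The arm is clear and the salt shaker, timer and ramekin are where they were, so I'm handing in.

```bash
python3 -c "
from bench import r; print(r.hand_in())"
```

```text
the job is handed in; nothing more can be done
None
```

I pushed the small brown pepper mill upright into the empty bay, about 3 mm from the back rail by camera measurement. The salt shaker, ramekin and timer were not touched, and the job is handed in.

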